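# Seat the wide bottle nest in the capping jig

### The arm

A 6-joint arm with a two-finger parallel gripper is mounted at the origin on a cart in front of the work surface, level with it; the furniture and walls round the work are solid. World frame = base frame: x ahead of the robot, y to its left, z up, the work surface at z = 0. Lengths are in m, angles in rad, forces in N, time in s.
With the tool pointing down it reaches from about 0.25 to 0.775 m from the base axis. Payload 8.9 kg.
Tool frame: the origin (TCP) lies between the finger pads; the fingertips stand 14 mm ahead of it and the grasp point (between the pads) lies 5 mm behind it (nose_length is the distance from the TCP to the fingertips, in m); z points along the fingers, y is the direction in which the jaws open and shut (so a half turn about z gives the same grasp; the last joint's range is limited). The gripper opens to 85 mm and grips with 20 to 120 N. Pads are 22 mm wide; open, the fingers measure 114 mm over their backs; the gripper's body (76 mm by 85 mm) begins 54 mm behind the grasp point. The pads swing forward as they close: fully open they stand 13 mm farther back than shut.
Start: joints at [-1.41, 0.291, -0.153, 1.127, 0, 1.431], TCP at [0.155, -0.502, 0.245] pointing down, gripper open.
Joint ranges: [-2.52, 2.52], [-0.91, 1.74], [-1.3, 1.37], [-1.96, 2.02], [-1.52, 1.47], [-3.14, 3.14]. Speed limits (rad/s): [2.22, 2.22, 2.79, 3.14, 3.14, 3.14].

### API

Orientations are given as a 3x3 rotation matrix whose columns are the frame's x, y, z axes.
In Python, from rig import get_obs, snapshot, hand_in, nose_length gives the robot as it stands. The module is installed in compiled form; this text tells all that it offers.
- The arm moves only by the tool move_arm, never from a script. Its argument "moves" is a list that holds one entry, the list of rows, each a list of 7 numbers: the closure, from 0 (fully open) to 1 (shut), then the shift along the world's x, y, z in units of 40 cm (1.0 is 40 cm), then the turn, a rotation vector about the world's x, y, z in units of 2 pi rad (1.0 is 2 pi rad). A call has 1 to 5 rows; each row is the pose to reach, as a shift and turn from the pose commanded when the call began, turning the shorter way round; what a row does not reach only later rows make up. A row lasts 1/10 s, in which the tool goes at most 50 mm and 8.59 degrees, less where a joint would pass 70% of its speed; a pose out of reach is approached as far as the arm can. A call with a number of a shift or a turn outside -1 to 1 is refused whole. A call with a gripper value outside its range is refused whole. The fingers move at their own pace and stop on an object; the grip force is fixed at half the most. Time passes only in rows, so rows that repeat a pose let the fingers close. It gives the time, the measured TCP pose, the force and the opening at its end, in the units of the state.
- get_obs(): the state, without advancing time (a new reading comes with each control period).
- snapshot(name): name is "scene" or "top" or "wrist"; returns a dict with "pixels" (480x640x3 uint8, blue, green, red), "fovy" (degrees; the focal length in pixels is half the picture's height over the tangent of half this angle, whatever the lens; pixels are square), "cx", "cy" (the principal point, pixels), "position" and "rotation" of the camera in the world. Camera axes: x right, y up, looking along -z (the intrinsics and any distortion apply to the point x, -y, -z); pixel columns grow to the right and rows downward; lengths in m; the calibration is good to about 2 mm. A picture is of the moment at which its call begins. There is no depth.
- hand_in(): hands the job in, once; it reports no verdict.
The state is a dict: "clock": time; "joints": joint angles; "qvel": joint speeds; "tau": joint torques, N m; "tcp_pos": TCP position; "tool_rot": TCP orientation; "force": force on the tool from outside, world axes, zero at the start; "wrist_torque": the same for the moment, N m; "opening": opening from 0.0 (shut) to 1.0 (fully open).
Only numpy, scipy, OpenCV 4.12 (cv2) and the standard library are available. Lean on these libraries where they do the work, as an engineer would, in place of code of your own. Each camera call takes 0.05 s, during which the arm holds its last target. There are 200 camera calls.

### The job

Pick up the wide-mouthed bottle nest (the square one) and set it into the mouth of the capping jig's round socket with its two lugs lying crosswise, so that they rest on the rim. Then turn it, pressing only lightly, until the lugs come over the slots and it drops fully home; leave it there upright and let go. Leave the slim round nest where it stands.

Things in the scene. Friction and masses are not known exactly. Their poses are not given: they have to be found in the camera images.
- wide_nest: Nest to fit: grey plastic, loose, 72 mm tall, about 140 g. Origin: centre of underside, z up. Pilot, round 36 mm, z 0-14 mm, tapering to 20 mm at the bottom; bar along x, 72 x 10 mm, z 14-26, its ends are the lugs; square body 48 x 48 mm, sides along x and y, z 26-72, with a 37 mm wide round hole, 38 mm deep. Half a turn makes no difference.
- wide_nest_grip (a point): Point on the wide nest's axis, 56 mm above its underside, axes as the nest's: grip here across two opposite flats of the square body (48 mm); either pair will do.
- slim_nest: Wrong nest, to be left alone: same grey plastic, height, foot and bar, but the body above is round, 42 mm in diameter, with a narrow 24 mm hole. Origin: centre of underside. At least 100 mm from the wide nest.
- jig: Capping jig: grey-painted block 100 x 100 x 30 mm, fixed. Origin: centre of underside; x, y along its sides. Socket in the middle of its top: round bore 42 mm wide, 28 mm deep, and two slots along +x and -x, 26 mm wide, 10 mm deep, reaching 40 mm from the centre.
- jig_mouth (a point): Centre of the socket at the jig's top, 30 mm above its underside, axes as the jig's. With the nest's bar crosswise the pilot enters and the bar rests on the top: nest origin 14 mm below this point. With the bar along the jig's x within 13 degrees, either way round, it drops 10 mm more: origin 24 mm below, bar top 2 mm above the jig's top.
Mind the look-alikes: they are no part of the job. What is shaped like the wide_nest but orange or red is not meant.

How it is judged:
By the outcome, as a careful person would: the job done as asked, in the order asked, and still so for the second after the job is handed in, with the robot touching nothing.
It also fails if it takes over 42 s, if anything falls off the work surface, if the arm or the gripper's body presses on something with over 40 N, if the wrist force passes 120 N, or if a joint passes its speed limit or range.

## Working session

There is one attempt and no reset: what is moved stays moved. The work goes in short steps, Python scripts to look and compute and a tool call to move; the robot and the scene stay as the last step left them, time stands still between calls to the robot, and variables do not carry over. Pictures are saved under pics/ and viewed, about 8 in all and at most 12, crops included, and the job is handed in when it is done.

Besides the shell and the picture viewer there is one more tool, called after "Request:" by a JSON object that holds its "method" and its "body", one argument or row to a line. move_arm: Moves the arm, as the interface text tells. Shifts and turns lie within -1 to 1; 1 stands for 40 cm of shift or 2 pi rad of turn. Its arguments: {"type":"object","properties":{"moves":{"type":"array"}},"required":["moves"]}

```bash
mkdir -p pics
cat > h.py <<'E'
import numpy as np, cv2
from rig import get_obs, snapshot, hand_in, nose_length
def ray(s,u,v):
    f=240/np.tan(np.radians(s["fovy"])/2)
    d=np.array([(u-s["cx"])/f,-(v-s["cy"])/f,-1.]); R=np.array(s["rotation"]).reshape(3,3)
    return np.array(s["position"]),R@d
def onz(s,u,v,z):
    p,d=ray(s,u,v); return p+d*(z-p[2])/d[2]
def proj(s,P):
    f=240/np.tan(np.radians(s["fovy"])/2); R=np.array(s["rotation"]).reshape(3,3)
    c=R.T@(np.array(P)-np.array(s["position"])); return s["cx"]+f*c[0]/-c[2], s["cy"]-f*c[1]/-c[2]
E
python3 - <<'E'
from h import *
import pickle
for n in ["scene","top"]:
    s=snapshot(n); cv2.imwrite(f"pics/{n}0.png",s["pixels"]); pickle.dump(s,open(n+"0.pkl","wb"))
    print(n,{k:s[k] for k in s if k!="pixels"})
print(get_obs(),nose_length() if callable(nose_length) else nose_length)
E
```

```text
scene {'fovy': 42.0608280695465, 'cx': 317.32261333140633, 'cy': 251.7421226354587, 'position': array([-0.20003841, -0.97987403,  0.66945142]), 'rotation': array([[ 0.76550599,  0.28624856, -0.5762485 ],
       [-0.64342502,  0.34361345, -0.68405705],
       [ 0.00219639,  0.89442247,  0.44721764]])}
top {'fovy': 44.56143440630635, 'cx': 312.90446368446544, 'cy': 235.6980182458978, 'position': array([ 0.4613918 , -0.11121236,  1.2012252 ]), 'rotation': array([[ 0.01725362,  0.9943409 , -0.10482597],
       [-0.99981996,  0.01798599,  0.00604518],
       [ 0.00789637,  0.10470279,  0.99447221]])}
{'clock': 0.1, 'joints': array([-1.41032490e+00,  2.91169937e-01, -1.54035635e-01,  1.12670288e+00,
        1.59992350e-05,  1.43148011e+00]), 'qvel': array([ 0.00124637, -0.00041666,  0.00095242,  0.00159575,  0.00214354,
        0.00079414]), 'tau': array([ 1.72011387e-03, -5.37974203e+01,  3.31919968e+01,  9.27905930e-03,
       -2.27325427e-04, -8.00070580e-06]), 'tcp_pos': array([ 0.15498269, -0.50121868,  0.24482346]), 'tool_rot': array([[ 9.55399237e-01,  2.95317238e-01, -1.61905955e-04],
       [ 2.95317233e-01, -9.55398619e-01,  1.10039475e-03],
       [ 1.70280812e-04, -1.09912992e-03, -9.99999381e-01]]), 'force': array([ 0.64372747, -0.19557341,  0.38180795]), 'wrist_torque': array([-2.72868378e-02,  4.81694102e-05,  7.14074763e-03]), 'opening': 0.9971844977732407} 0.014
```

View pics/top0.png

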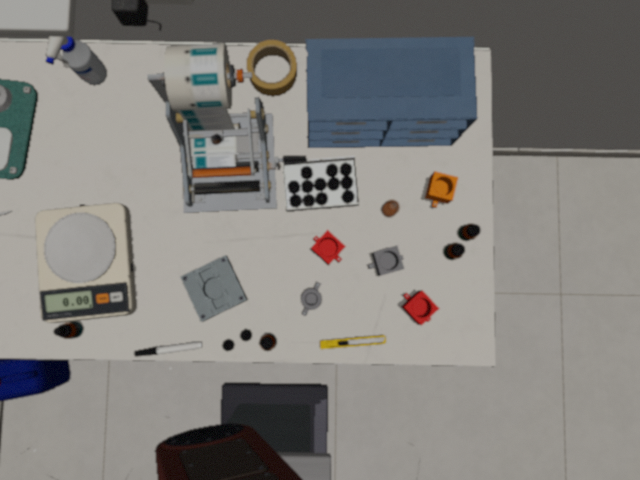

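View pics/scene0.png

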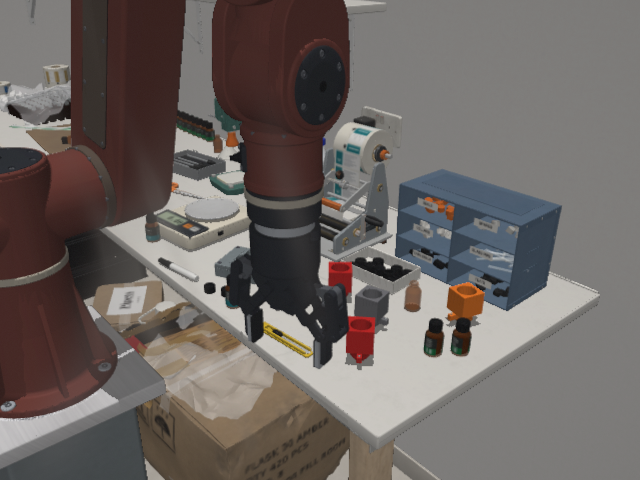

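Candidates in the top view: grey square nest (387,261), grey round slim nest (311,298), red squares (328,247) and (420,306), orange (441,187). The grey square one fits; the jig is at (214,288). I'll confirm that in a crop and measure.

Run:
```python
from h import *
import pickle
s=pickle.load(open("top0.pkl","rb")); im=s["pixels"]
a=cv2.resize(im[225:345,355:455],None,fx=4,fy=4,interpolation=cv2.INTER_CUBIC)
b=cv2.resize(im[225:345,170:270],None,fx=4,fy=4,interpolation=cv2.INTER_CUBIC)
cv2.imwrite("pics/crop0.png",np.hstack([a,b]))
hsv=cv2.cvtColor(im,cv2.COLOR_BGR2HSV)
m=((hsv[...,2]<165)&(hsv[...,1]<80)).astype(np.uint8)
for name,(x0,x1,y0,y1),z in [("nest",(362,412,235,285),.072),("jig",(175,255,250,325),.03),("slim",(290,335,275,325),.072)]:
    k=np.zeros_like(m);k[y0:y1,x0:x1]=m[y0:y1,x0:x1]
    cs,_=cv2.findContours(k,cv2.RETR_EXTERNAL,cv2.CHAIN_APPROX_NONE);c=max(cs,key=cv2.contourArea)
    r=cv2.minAreaRect(c);print(name,cv2.contourArea(c),r)
    w=np.array([onz(s,*p,z)[:2] for p in c[:,0].astype(float)]).astype(np.float32)*1000
    print(" world rect mm",cv2.minAreaRect(w))
```

```text
nest 848.0 ((384.5282897949219, 260.8490295410156), (27.47211265563965, 39.010398864746094), 74.05460357666016)
 world rect mm ((534.1422729492188, -257.2443542480469), (52.943843841552734, 75.6393814086914), 16.85626983642578)
jig 2780.5 ((213.6138458251953, 288.0107727050781), (53.029808044433594, 54.834068298339844), 64.44003295898438)
 world rect mm ((477.0508728027344, 77.14974212646484), (105.77124786376953, 107.36785125732422), 26.82436180114746)
slim 524.5 ((310.748291015625, 298.47930908203125), (34.13169860839844, 23.003599166870117), 85.2363510131836)
 world rect mm ((459.4573059082031, -116.01557159423828), (65.07461547851562, 44.118873596191406), 5.684717655181885)
```

View pics/crop0.png

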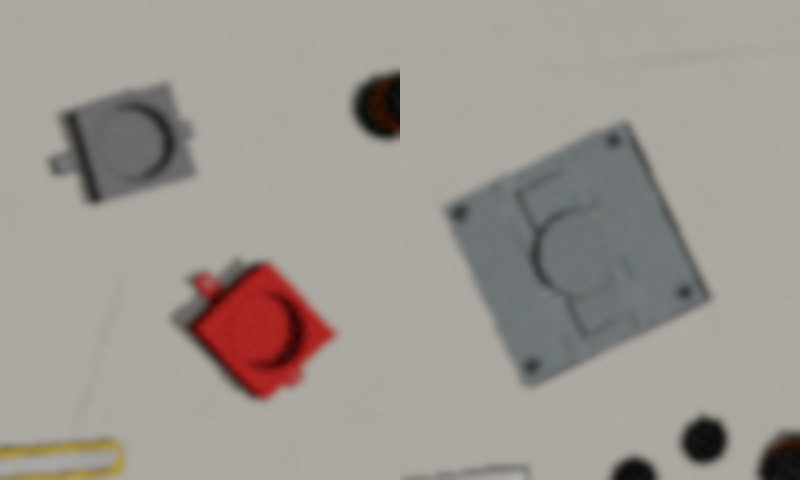

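The crop confirms it: left, the grey square nest has a wide hole and its bar runs lower-left to upper-right. Right, the jig's slots run from upper-left to lower-right. Next I approach above the nest for a close look with the wrist camera.

Request:
{"method": "move_arm", "body": {
  "moves": [
    [[0, 0.11, 0.07, 0, 0, 0, 0], [0, 0.22, 0.14, 0, 0, 0, 0], [0, 0.33, 0.21, 0, 0, 0, 0], [0, 0.44, 0.28, 0, 0, 0, 0], [0, 0.55, 0.35, 0, 0, 0, 0]]
  ]
}}

```text
clock: 0.6
tcp_pos: [0.3673, -0.3659, 0.2451]
tool_rot: [[0.955, 0.295, -0.0], [0.295, -0.955, 0.0], [-0.0, -0.0, -1.0]]
force: [0.1, -1.2, -0.5]
opening: 1.002
```

Request:
{"method": "move_arm", "body": {
  "moves": [
    [[0, 0.1, 0.06, 0, 0, 0, 0], [0, 0.2, 0.13, 0, 0, 0, 0], [0, 0.3, 0.19, 0, 0, 0, 0], [0, 0.4, 0.255, 0, 0, 0, 0], [0, 0.4, 0.255, 0, 0, 0, 0]]
  ]
}}

```text
clock: 1.1
tcp_pos: [0.5297, -0.2619, 0.2445]
tool_rot: [[0.954, 0.3, 0.001], [0.3, -0.954, 0.001], [0.001, -0.001, -1.0]]
force: [0.0, -0.1, -0.7]
opening: 1.001
```

Run:
```python
from h import *
import pickle
t=pickle.load(open("top0.pkl","rb")); print(onz(t,388.5,261,.072))
o=get_obs(); print(o["clock"],o["tcp_pos"],o["joints"],o["tool_rot"][:,1])
s=snapshot("wrist"); pickle.dump(s,open("w1.pkl","wb")); cv2.imwrite("pics/w1.png",s["pixels"]); print(s["position"],s["rotation"],s["fovy"])
```

```text
[ 0.53392273 -0.26493818  0.072     ]
1.1 [ 0.52965438 -0.26188467  0.24452023] [-5.83669440e-01  4.17531869e-01  3.08146966e-02  1.18409047e+00
  1.47864532e-03  2.25304212e+00] [ 3.00180126e-01 -9.53882071e-01 -9.41125703e-04]
[ 0.59656133 -0.2410192   0.37450411] [[ 3.01304645e-01  9.15231777e-01  2.67518795e-01]
 [-9.53527530e-01  2.89459749e-01  8.36558578e-02]
 [-8.71423966e-04 -2.80292435e-01  9.59914263e-01]] 66.22110170140819
```

View pics/w1.png

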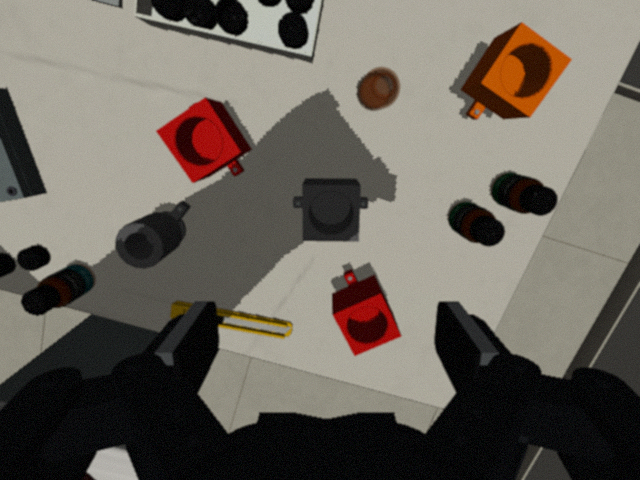

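The wrist view shows the grey square nest at (331,210), lugs at (297,202) and (365,202), nearly aligned with the jaws. I'll measure its edges.

Run:
```python
from h import *
import pickle
s=pickle.load(open("w1.pkl","rb")); g=cv2.cvtColor(s["pixels"],cv2.COLOR_BGR2GRAY)
print(g[195,285],g[190,330],g[225,310],g[210,330],g[236,330])
k=np.zeros_like(g);k[165:255,285:380]=(g[165:255,285:380]<75)
k=cv2.morphologyEx(k,cv2.MORPH_OPEN,np.ones((21,21),np.uint8))
cs,_=cv2.findContours(k,cv2.RETR_EXTERNAL,cv2.CHAIN_APPROX_NONE);c=max(cs,key=cv2.contourArea)[:,0].astype(float)
x,y,w,h=cv2.boundingRect(c.astype(np.int32)); print(x,y,w,h)
# side and bottom edges of the top face (rows from 210 down), fitted as lines in the world at z=.072
W=lambda q:np.array([onz(s,*p,.072)[:2] for p in q]).astype(np.float32)
L=W(c[(c[:,0]<x+3)&(c[:,1]>212)&(c[:,1]<y+h-4)]);R=W(c[(c[:,0]>x+w-5)&(c[:,1]>212)&(c[:,1]<y+h-4)]);B=W(c[(c[:,1]>y+h-4)&(c[:,0]>x+5)&(c[:,0]<x+w-5)])
for n,q in zip("LRB",(L,R,B)):
    v=cv2.fitLine(q,cv2.DIST_L2,0,.01,.01).ravel(); print(n,np.degrees(np.arctan2(v[1],v[0])),q.mean(0))
print(np.linalg.norm(L.mean(0)-R.mean(0)))
for p in [(297,202),(365,202)]: print("lug",onz(s,*p,.026))
```

```text
79 35 41 37 33
302 178 59 62
L 16.476795 [ 0.51922435 -0.24363486]
R 16.431417 [ 0.5342839  -0.28835702]
B -71.939285 [ 0.5138659  -0.27020374]
0.047189623
lug [ 0.52685115 -0.2333044   0.026     ]
lug [ 0.54648654 -0.29540912  0.026     ]
```

Request:
{"method": "move_arm", "body": {
  "moves": [
    [[0, 0.0155, -0.004, -0.1, 0, 0, 0], [0, 0.0155, -0.004, -0.2, 0, 0, 0], [0, 0.0155, -0.004, -0.3, 0, 0, 0], [0, 0.0155, -0.004, -0.4, 0, 0, 0], [0, 0.0155, -0.004, -0.4, 0, 0, 0]]
  ]
}}

```text
clock: 1.65
tcp_pos: [0.5279, -0.2655, 0.0805]
tool_rot: [[0.956, 0.294, -0.008], [0.294, -0.956, 0.005], [-0.006, -0.007, -1.0]]
force: [-0.4, 0.5, -0.2]
opening: 0.998
```

Request:
{"method": "move_arm", "body": {
  "moves": [
    [[0, 0, 0, -0.045, 0, 0, 0], [0, 0, 0, -0.084, 0, 0, 0], [0, 0, 0, -0.084, 0, 0, 0], [0, 0, 0, -0.084, 0, 0, 0]]
  ]
}}

```text
clock: 2.05
tcp_pos: [0.5325, -0.2677, 0.0534]
tool_rot: [[0.956, 0.295, 0.001], [0.295, -0.956, -0.001], [0.001, 0.001, -1.0]]
force: [-0.5, -0.9, 0.3]
opening: 1.0
```

Run:
```python
from h import *
o=get_obs(); print(o["clock"],o["tcp_pos"],o["force"])
s=snapshot("wrist"); cv2.imwrite("pics/w2.png",s["pixels"])
```

```text
2.05 [ 0.5324718 -0.267731   0.0533746] [-0.53834706 -0.90358511  0.31572591]
```

View pics/w2.png

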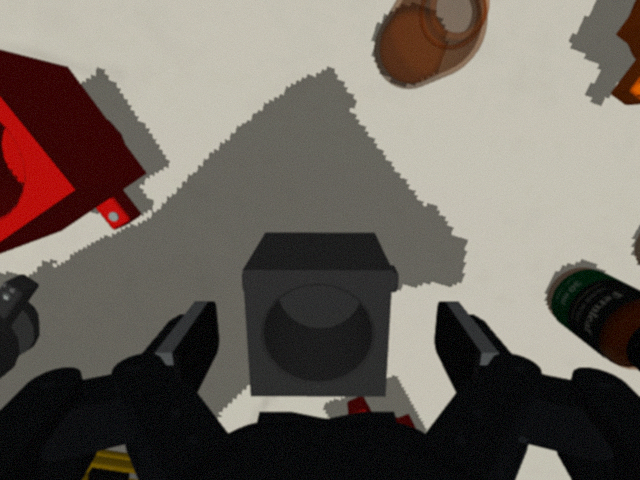

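The wrist view shows the nest between the open jaws, about 2 mm left of centre at (320,330). I'll trim by the measured difference, then close.

Request:
{"method": "move_arm", "body": {
  "moves": [
    [[0, 0.009, 0.01, -0.006, 0, 0, 0], [0, 0.009, 0.01, -0.006, 0, 0, 0], [0, 0.009, 0.01, -0.006, 0, 0, 0]]
  ]
}}

```text
clock: 2.4
tcp_pos: [0.5361, -0.2629, 0.0497]
tool_rot: [[0.955, 0.296, 0.0], [0.296, -0.955, -0.0], [0.0, 0.0, -1.0]]
force: [-1.0, -0.2, 0.0]
opening: 0.998
```

Request:
{"method": "move_arm", "body": {
  "moves": [
    [[1, 0, 0, 0, 0, 0, 0], [1, 0, 0, 0, 0, 0, 0], [1, 0, 0, 0, 0, 0, 0], [1, 0, 0, 0, 0, 0, 0], [1, 0, 0, 0, 0, 0, 0]]
  ]
}}

```text
clock: 2.9
tcp_pos: [0.5358, -0.2631, 0.0495]
tool_rot: [[0.955, 0.295, 0.0], [0.295, -0.955, -0.0], [0.0, 0.0, -1.0]]
force: [-0.8, -0.1, 2.1]
opening: 0.554
```

Request:
{"method": "move_arm", "body": {
  "moves": [
    [[1, 0, 0, 0, 0, 0, 0], [1, 0, 0, 0, 0, 0, 0], [1, 0, 0, 0, 0, 0, 0], [1, 0, 0, 0, 0, 0, 0]]
  ]
}}

```text
clock: 3.3
tcp_pos: [0.5359, -0.2631, 0.0495]
tool_rot: [[0.955, 0.295, 0.0], [0.295, -0.955, -0.0], [0.0, 0.0, -1.0]]
force: [-0.6, 0.7, 4.8]
opening: 0.55
```

Gripped at 47 mm. Now lift and carry towards the jig, staying slightly short of it for a measuring view.

Request:
{"method": "move_arm", "body": {
  "moves": [
    [[1, 0, 0, 0.12, 0, 0, 0], [1, 0, 0, 0.24, 0, 0, 0], [1, 0, 0, 0.36, 0, 0, 0], [1, 0, 0, 0.46, 0, 0, 0], [1, 0, 0, 0.46, 0, 0, 0]]
  ]
}}

```text
clock: 3.8
tcp_pos: [0.5381, -0.2644, 0.2388]
tool_rot: [[0.955, 0.295, 0.007], [0.295, -0.955, -0.005], [0.006, 0.007, -1.0]]
force: [0.4, -0.5, -1.5]
opening: 0.554
```

Request:
{"method": "move_arm", "body": {
  "moves": [
    [[1, -0.03, 0.1, 0, 0, 0, 0.005], [1, -0.06, 0.2, 0, 0, 0, 0.01], [1, -0.09, 0.3, 0, 0, 0, 0.015], [1, -0.12, 0.4, 0, 0, 0, 0.02], [1, -0.15, 0.5, 0, 0, 0, 0.0267]]
  ]
}}

```text
clock: 4.3
tcp_pos: [0.4744, -0.0613, 0.232]
tool_rot: [[0.892, 0.452, -0.002], [0.452, -0.892, 0.001], [-0.001, -0.001, -1.0]]
force: [0.1, 1.1, -1.6]
opening: 0.552
```

Request:
{"method": "move_arm", "body": {
  "moves": [
    [[1, -0.05, 0.1, 0, 0, 0, 0], [1, -0.1, 0.2, 0, 0, 0, 0], [1, -0.115, 0.257, 0, 0, 0, 0], [1, -0.115, 0.257, 0, 0, 0, 0], [1, -0.115, 0.257, 0, 0, 0, 0]]
  ]
}}

```text
clock: 4.8
tcp_pos: [0.4294, 0.0401, 0.2326]
tool_rot: [[0.892, 0.452, -0.001], [0.452, -0.892, -0.0], [-0.001, -0.0, -1.0]]
force: [0.3, -0.7, -0.8]
opening: 0.554
```

Run:
```python
from h import *
import pickle
o=get_obs(); print(o["clock"],o["tcp_pos"],o["joints"],o["tool_rot"],o["force"],o["opening"])
s=snapshot("wrist"); pickle.dump(s,open("w3.pkl","wb")); cv2.imwrite("pics/w3.png",s["pixels"])
```

```text
4.8 [0.42937697 0.04013907 0.23259476] [-7.64814597e-02  1.22031810e-01 -4.04250710e-01  1.04542121e+00
 -2.28696542e-04  2.59613872e+00] [[ 8.92032712e-01  4.51969899e-01 -9.22226070e-04]
 [ 4.51969955e-01 -8.92033147e-01 -1.58696000e-04]
 [-8.94382038e-04 -2.75256452e-04 -9.99999562e-01]] [ 0.27823822 -0.73797771 -0.81696695] 0.5540904943347844
```

View pics/w3.png

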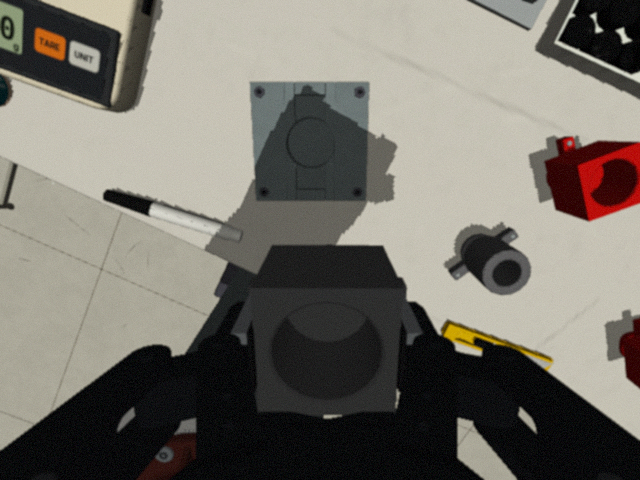

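The jig is at about (310,142): bore in the centre, slots vertical in the picture, screws near (259,91), (360,91), (357,192) and (264,192). The held nest's bar is horizontal, so crosswise. I'll measure from the screws (z = 0.03) and check against the bore rim.

Run:
```python
from h import *
import pickle
s=pickle.load(open("w3.pkl","rb")); g=cv2.cvtColor(s["pixels"],cv2.COLOR_BGR2GRAY).astype(float)
P=[]
for u,v in [(259,91),(360,91),(357,192),(264,192)]:
    w=g[v-7:v+8,u-7:u+8]; d=np.clip(np.median(w)-15-w,0,None); yy,xx=np.mgrid[-7:8,-7:8]
    p=(u+(d*xx).sum()/d.sum(),v+(d*yy).sum()/d.sum()); P.append(onz(s,*p,.03)[:2]); print(p,P[-1])
P=np.array(P); print("centre",P.mean(0),"sides",[np.linalg.norm(P[i]-P[i-1]) for i in range(4)])
for a,b in [(3,0),(2,1)]: print("jig x deg",np.degrees(np.arctan2(*(P[b]-P[a])[::-1])))
for a,b in [(0,1),(3,2)]: print("jig y-90",np.degrees(np.arctan2(*(P[b]-P[a])[::-1]))+90)
x=cv2.HoughCircles(cv2.GaussianBlur(g,(3,3),0)[100:185,265:355].astype(np.uint8),cv2.HOUGH_GRADIENT,1,50,param1=40,param2=10,minRadius=21,maxRadius=28)
print(x); 
if x is not None: print("bore",onz(s,x[0,0,0]+265,x[0,0,1]+100,.03))
# held nest: top-face edges at z= tcp+.0225
k=(g<75)[300:400]; z=get_obs()["tcp_pos"][2]+.0225
for u in [(252,412),(402,412),(249,288),(406,288)]: print(onz(s,*u,z))
```

```text
(np.float64(258.71639586410635), np.float64(91.49335302806499)) [0.4950395  0.13740471]
(np.float64(359.33087818696885), np.float64(91.86515580736544)) [0.53315682 0.06175101]
(np.float64(357.03740157480314), np.float64(191.91535433070865)) [0.45777357 0.02337158]
(np.float64(263.5992647058824), np.float64(191.72794117647058)) [0.4195347  0.09899235]
centre [0.47637615 0.08037991] sides [np.float64(0.0847141369221805), np.float64(0.08471370840798742), np.float64(0.08459086746605982), np.float64(0.08473908967515612)]
jig x deg 26.964285467113502
jig x deg 26.981741946652953
jig y-90 26.740767411641748
jig y-90 26.824185276097673
[[[44.5 43.5 24.1]]]
bore [0.47638014 0.08057615 0.03      ]
[0.39565945 0.05242636 0.25518043]
[0.41960722 0.00531177 0.25518043]
[0.43868503 0.07232685 0.25518043]
[0.46116385 0.02809747 0.25518043]
```

Screws and bore agree to 0.2 mm: jig centre (0.4764, 0.0805), yaw 26.9°, and the tool is already crosswise at 26.9°. Next: move over it and descend to just above.

Request:
{"method": "move_arm", "body": {
  "moves": [
    [[1, 0.06, 0.05, 0, 0, 0, 0], [1, 0.119, 0.102, 0, 0, 0, 0], [1, 0.119, 0.102, -0.1, 0, 0, 0], [1, 0.119, 0.102, -0.2, 0, 0, 0], [1, 0.119, 0.102, -0.3, 0, 0, 0]]
  ]
}}

```text
clock: 5.35
tcp_pos: [0.4779, 0.0797, 0.1115]
tool_rot: [[0.893, 0.45, 0.0], [0.45, -0.893, -0.0], [0.0, 0.0, -1.0]]
force: [-0.0, -0.4, -2.1]
opening: 0.553
```

Request:
{"method": "move_arm", "body": {
  "moves": [
    [[1, 0, 0, -0.05, 0, 0, 0], [1, 0, 0, -0.05, 0, 0, 0], [1, 0, 0, -0.05, 0, 0, 0]]
  ]
}}

```text
clock: 5.65
tcp_pos: [0.4777, 0.0799, 0.0934]
tool_rot: [[0.893, 0.45, -0.001], [0.45, -0.893, -0.0], [-0.001, -0.0, -1.0]]
force: [0.8, -0.7, -0.9]
opening: 0.553
```

Run:
```python
from h import *
o=get_obs(); print(o["clock"],o["tcp_pos"],o["joints"],o["tool_rot"][:,1],o["force"],(np.array([.477,.081,.0655])-o["tcp_pos"])/.4)
```

```text
5.65 [0.47771669 0.07989032 0.09341263] [ 1.46838957e-02  3.62856641e-01 -4.92325006e-01  7.16193303e-01
 -1.05756634e-04  2.68994407e+00] [ 4.49613384e-01 -8.93223253e-01 -1.57387114e-04] [ 0.76812315 -0.69650313 -0.87154956] [-0.00179172  0.0027742  -0.06978157]
```

Descend gently to just above the rest height, then feel for contact.

Request:
{"method": "move_arm", "body": {
  "moves": [
    [[1, -0.002, 0.003, -0.02, 0, 0, 0], [1, -0.002, 0.003, -0.04, 0, 0, 0], [1, -0.002, 0.003, -0.055, 0, 0, 0], [1, -0.002, 0.003, -0.062, 0, 0, 0], [1, -0.002, 0.003, -0.062, 0, 0, 0]]
  ]
}}

```text
clock: 6.15
tcp_pos: [0.4763, 0.0818, 0.0682]
tool_rot: [[0.893, 0.451, -0.001], [0.451, -0.893, -0.0], [-0.001, -0.0, -1.0]]
force: [-0.5, 0.3, -0.7]
opening: 0.556
```

Request:
{"method": "move_arm", "body": {
  "moves": [
    [[1, 0, 0, -0.004, 0, 0, 0], [1, 0, 0, -0.008, 0, 0, 0], [1, 0, 0, -0.008, 0, 0, 0]]
  ]
}}

```text
clock: 6.45
tcp_pos: [0.4769, 0.0819, 0.0657]
tool_rot: [[0.893, 0.451, 0.001], [0.451, -0.893, 0.0], [0.001, 0.0, -1.0]]
force: [-0.4, 0.1, 1.9]
opening: 0.552
```

Request:
{"method": "move_arm", "body": {
  "moves": [
    [[1, 0, -0.002, -0.002, 0, 0, 0], [1, 0, -0.002, -0.002, 0, 0, 0], [1, 0, -0.002, -0.002, 0, 0, 0]]
  ]
}}

```text
clock: 6.75
tcp_pos: [0.4769, 0.0818, 0.0655]
tool_rot: [[0.892, 0.451, 0.001], [0.451, -0.892, 0.002], [0.002, -0.001, -1.0]]
force: [-4.3, 2.5, 13.6]
opening: 0.554
```

Run:
```python
from h import *
o=get_obs(); print(o["clock"],o["tcp_pos"],o["joints"],o["force"],o["wrist_torque"])
s=snapshot("scene"); cv2.imwrite("pics/s4.png",cv2.resize(s["pixels"][170:350,150:390],None,fx=3,fy=3,interpolation=cv2.INTER_CUBIC))
```

```text
6.75 [0.47689775 0.08175068 0.06550517] [ 1.74079916e-02  4.00059737e-01 -5.27309243e-01  6.42321428e-01
  1.73188256e-03  2.69100985e+00] [-4.28460947  2.49112659 13.59096762] [0.99847617 1.04646547 0.05515984]
```

View pics/s4.png

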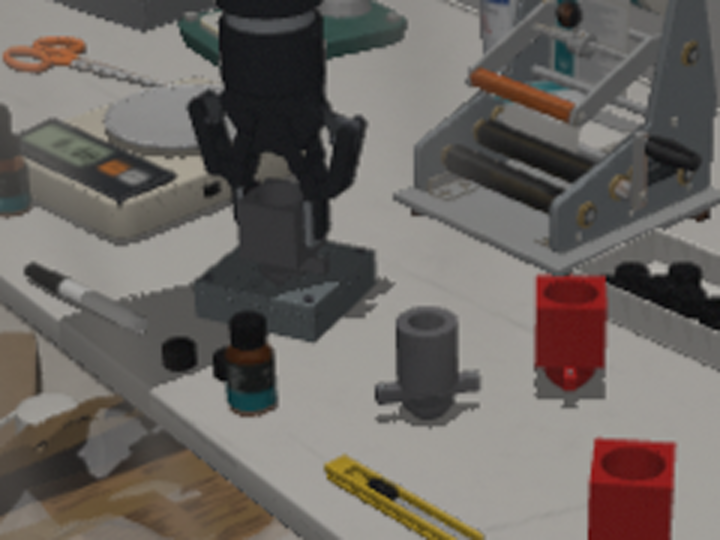

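The nest rests on the rim at the predicted height (0.0655) with 13.6 N. I'll ease that off slightly and turn.

Request:
{"method": "move_arm", "body": {
  "moves": [
    [[1, 0, 0, 0.001, 0, 0, 0.01], [1, 0, 0, 0.001, 0, 0, 0.03], [1, 0, 0, 0.001, 0, 0, 0.05], [1, 0, 0, 0.001, 0, 0, 0.07], [1, 0, 0, 0.001, 0, 0, 0.09]]
  ]
}}

```text
clock: 7.3
tcp_pos: [0.478, 0.0815, 0.0657]
tool_rot: [[0.508, 0.862, 0.003], [0.862, -0.508, 0.001], [0.003, 0.002, -1.0]]
force: [1.5, 1.8, 4.2]
opening: 0.555
```

```bash
cat > st.py <<'E'
from h import *
o=get_obs(); R=o["tool_rot"]; print(o["clock"],o["tcp_pos"],"bar deg",np.degrees(np.arctan2(R[1,1],R[0,1])),o["force"],o["wrist_torque"],o["opening"],o["joints"][5])
E
python3 st.py
```

```text
7.3 [0.47804668 0.08153364 0.06570054] bar deg -30.5069416371114 [1.52782671 1.77542857 4.24324449] [ 0.73232884 -0.24617946 -0.11270896] 0.5547712971435639 2.1204957020690753
```

Request:
{"method": "move_arm", "body": {
  "moves": [
    [[1, -0.001, 0, 0, 0, 0, 0.02], [1, -0.001, 0, 0, 0, 0, 0.04], [1, -0.001, 0, 0, 0, 0, 0.06], [1, -0.001, 0, 0, 0, 0, 0.08], [1, -0.001, 0, 0, 0, 0, 0.1]]
  ]
}}

```text
clock: 7.8
tcp_pos: [0.4772, 0.0818, 0.0656]
tool_rot: [[-0.096, 0.995, 0.002], [0.995, 0.096, 0.002], [0.002, 0.002, -1.0]]
force: [-0.6, 4.1, 5.7]
opening: 0.557
```

```bash
python3 st.py
```

```text
7.8 [0.47715592 0.08183489 0.06564081] bar deg 5.503783571679453 [-0.56592678  4.1470907   5.7333122 ] [ 0.87463571  0.12886643 -0.11971165] 0.5571977016569567 1.4922508283303837
```

Request:
{"method": "move_arm", "body": {
  "moves": [
    [[1, 0, 0, 0, 0, 0, 0.02], [1, 0, 0, 0, 0, 0, 0.04], [1, 0, 0, 0, 0, 0, 0.0595], [1, 0, 0, 0, 0, 0, 0.0595], [1, 0, 0, 0, 0, 0, 0.0595]]
  ]
}}

```text
clock: 8.3
tcp_pos: [0.4762, 0.081, 0.0649]
tool_rot: [[-0.445, 0.896, 0.0], [0.896, 0.445, -0.0], [-0.0, -0.0, -1.0]]
force: [0.2, -0.5, -1.4]
opening: 0.552
```

```bash
python3 st.py
```

```text
8.3 [0.47616604 0.08100923 0.06489896] bar deg 26.404430834501422 [ 0.24493171 -0.45316352 -1.39540267] [ 0.03690041  0.03938787 -0.06126388] 0.5515466499207626 1.1269927043226413
```

Contact force is gone, so the lugs are over the slots (26.4° against 26.9°). Lower the 10 mm (seated TCP z ≈ 0.0555).

Request:
{"method": "move_arm", "body": {
  "moves": [
    [[1, 0, 0, -0.006, 0, 0, 0.001], [1, 0, 0, -0.012, 0, 0, 0.001], [1, 0, 0, -0.018, 0, 0, 0.001], [1, 0, 0, -0.021, 0, 0, 0.001], [1, 0, 0, -0.021, 0, 0, 0.001]]
  ]
}}

```text
clock: 8.8
tcp_pos: [0.4759, 0.081, 0.0562]
tool_rot: [[-0.453, 0.891, -0.001], [0.891, 0.453, -0.0], [0.0, -0.001, -1.0]]
force: [0.0, -0.6, -1.7]
opening: 0.559
```

```bash
python3 st.py
```

```text
8.8 [0.47594832 0.08102075 0.0562239 ] bar deg 26.95128429528884 [ 0.00288641 -0.62655246 -1.68375303] [-0.04069197 -0.00274412 -0.00820669] 0.558569649526624 1.1174695772438004
```

Request:
{"method": "move_arm", "body": {
  "moves": [
    [[1, 0, 0, -0.002, 0, 0, 0], [1, 0, 0, -0.003, 0, 0, 0], [1, 0, 0, -0.003, 0, 0, 0]]
  ]
}}

```text
clock: 9.1
tcp_pos: [0.4763, 0.081, 0.0556]
tool_rot: [[-0.453, 0.891, 0.0], [0.891, 0.453, -0.0], [-0.0, 0.0, -1.0]]
force: [-1.4, 0.9, 3.6]
opening: 0.552
```

```bash
python3 st.py
```

```text
9.1 [0.47625674 0.08101437 0.05562678] bar deg 26.960957977147302 [-1.39253414  0.90187607  3.58205328] [-0.0661772   0.45468702 -0.06301887] 0.5519272963913266 1.1173002438213113
```

Seated with light contact at the expected height. Release and retreat straight up.

Request:
{"method": "move_arm", "body": {
  "moves": [
    [[0, 0, 0, 0, 0, 0, 0], [0, 0, 0, 0, 0, 0, 0], [0, 0, 0, 0, 0, 0, 0], [0, 0, 0, 0, 0, 0, 0], [0, 0, 0, 0, 0, 0, 0]]
  ]
}}

```text
clock: 9.6
tcp_pos: [0.4762, 0.081, 0.0553]
tool_rot: [[-0.453, 0.891, 0.0], [0.891, 0.453, 0.0], [-0.0, 0.0, -1.0]]
force: [-0.2, 0.4, 0.3]
opening: 1.001
```

Request:
{"method": "move_arm", "body": {
  "moves": [
    [[0, 0, 0, 0, 0, 0, 0], [0, 0, 0, 0.05, 0, 0, 0], [0, 0, 0, 0.15, 0, 0, 0], [0, 0, 0, 0.25, 0, 0, 0], [0, 0, 0, 0.35, 0, 0, 0]]
  ]
}}

```text
clock: 10.1
tcp_pos: [0.4758, 0.081, 0.1968]
tool_rot: [[-0.454, 0.891, -0.0], [0.891, 0.454, -0.0], [0.0, -0.0, -1.0]]
force: [1.3, -0.3, -0.6]
opening: 1.0
```

Request:
{"method": "move_arm", "body": {
  "moves": [
    [[0, -0.05, -0.1, 0, 0, 0, 0], [0, -0.1, -0.2, 0, 0, 0, 0], [0, -0.1, -0.3, 0, 0, 0, 0], [0, -0.1, -0.3, 0, 0, 0, 0], [0, -0.1, -0.3, 0, 0, 0, 0]]
  ]
}}

```text
clock: 10.6
tcp_pos: [0.4361, -0.0397, 0.1954]
tool_rot: [[-0.451, 0.892, 0.0], [0.892, 0.451, 0.0], [0.0, 0.0, -1.0]]
force: [-0.8, 0.0, -1.0]
opening: 0.998
```

```bash
python3 st.py
python3 - <<'E'
from h import *
a=snapshot("scene");b=snapshot("top")
A=cv2.resize(a["pixels"][190:310,170:290],(400,400),interpolation=cv2.INTER_CUBIC);B=cv2.resize(b["pixels"][235:335,165:265],(400,400),interpolation=cv2.INTER_CUBIC)
cv2.imwrite("pics/f.png",np.hstack([A,B]))
for n,s in (("scene",a),("top",b)): print(n,[proj(s,(.4764,.0805,z)) for z in (.03,.078)])
E
```

```text
10.6 [ 0.4360948  -0.03965198  0.19536739] bar deg 26.833390081644648 [-0.79280995  0.0483121  -1.01976828] [-0.00080791  0.00534446 -0.01098026] 0.9982147932224298 0.8443683490558751
scene [(np.float64(243.42947083093884), np.float64(257.9577659492313)), (np.float64(242.32745141498938), np.float64(238.6296615823399))]
top [(np.float64(212.02670371101362), np.float64(288.1102845057772)), (np.float64(207.91606352284913), np.float64(287.7148228158802))]
```

View pics/f.png

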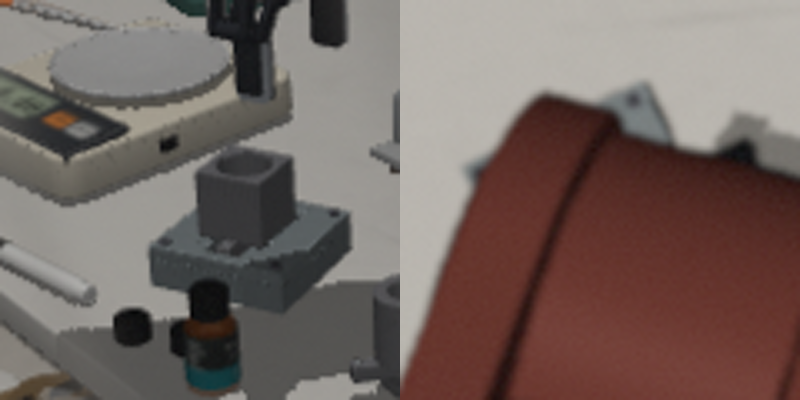

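The scene view (left) shows the nest upright, low in the jig, with its lug in the slot. Its hole centre is at about (243.5,239), against a predicted (242,239) when seated; resting on the rim it would be about 4 px higher. The arm blocks the top view. Handing in.

```bash
python3 -c "
from rig import hand_in
print(hand_in())"
```

```text
the job is handed in; nothing more can be done
None
```

The square wide-mouthed nest is fully home in the capping jig, upright and released. I handed the job in at about 10.7 s on the robot clock.

- **Placing:** I set the nest in the socket with its bar crosswise. It rested on the rim at the predicted tool height of 0.0655 m, and the force there peaked at about 14 N.
- **Turning:** I eased the pressure to about 4–6 N and turned it about 90°. The contact force vanished once the lugs were over the slots, and I lowered it 10 mm to the seated height of 0.0556 m with about 4 N of contact.
- **Last checks:** After release, the scene camera showed the nest upright in the jig. Its hole was within about 1 px of where a seated nest should appear; one still on the rim would be about 4 px higher. The gripper is open and clear.
- **Not confirmed:** The final top view was blocked by the arm, so it gave no second check. I never reached for the slim nest or the coloured look-alikes, but I did not re-measure them at the end.

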